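Probe a heating block's measuring well

TASK

Unscrew the captive cap on the heating block by a quarter turn anticlockwise, and only then swing it on its arm well clear of the well, about a right angle. Take the square-gripped temperature probe out of the rack and lower its rod straight into the open well until its brass depth ring is level with the well's mouth, well centred and never touching the block, the cap or the bore. Finish while still holding the probe still there in the gripper, and leave the other things alone.

Things in the scene. Friction and masses are not known exactly. Their poses are not given: they have to be found in the camera images.
- block: fixed metal heating block, 120 mm (its x) by 150 mm (its y) by 90 mm tall; origin at the centre of its underside, z up. A round well, 20 mm bore and 72 mm deep (closed at the bottom), goes straight down from the centre of its top face; the cap covers it at the start. On the left of the table, yaw up to 0.4 rad
- port (a point): centre of the mouth of the well, on the block's top face, 90 mm above the table; z up
- swing (a joint): swing of the steel arm that carries the cap, rad: 0 = cap over the well; grows clockwise seen from above, up to 2.0; friction (about 0.15 N m) keeps it where it is left. Its pivot is swing_hinge; the cap's axis lies 55 mm from the pivot. At 0 the arm points along the block's +y
- swing_hinge (a point): pivot of the swing arm: on its vertical axis, 96 mm above the table, 55 mm from the well's axis towards the block's -y
- cap (a joint): turn of the black screw cap relative to its swing arm, rad: 0 = tight; grows anticlockwise seen from above (unscrewing), up to 3.6; the cap is off its thread from 1.2 on and stays captive on the arm at the same height. It turns with a friction of about 0.06 N m. Starts at 0 to 0.3
- cap_grip (a point): centre of the top of the cap's wing grip, on the cap's axis, 132 mm above the table. The cap is a knurled disc 44 mm across and 10 mm thick with its top 106 mm above the table; on it stands the upright wing grip, 42 mm long (the point's x), 14 mm wide (the point's y), 26 mm tall
- rack: fixed wooden rack, 60 mm (its x) by 180 mm (its y) by 85 mm tall, with a row of three 17 mm holes 78 mm deep at its y = -58, 0 and +58 mm; origin at the centre of its underside. Stands on the right part of the table, yaw up to 0.4 rad. Probe, awl and burnisher stand in its holes, in any order
- probe: temperature probe, loose, upright in the rack, 60 to 105 g, the only one with a square grip: black, 18 x 18 mm, from 4 to 64 mm above the origin, faces square to body x and y (within 0.15 rad of the rack's); below it a 26 mm flange 4 mm thick resting on the rack, then a steel rod 8 mm thick, 70 mm long. Origin: centre of the flange's underside; z up
- probe_tip (a point): lower end of the probe's rod, on its axis, 70 mm below probe
- probe_ring (a point): centre of the depth ring, a brass ring 12 mm across and 4 mm high on the rod, 50 mm above the tip and 20 mm below probe
- awl: bystander: awl with a round pear-shaped light wood handle, 46 mm tall above the rack, standing in another rack hole; origin at the centre of its flange's underside, on the rack's top
- burnisher: bystander: burnisher with a plain round dark wood handle, 18 mm across, 38 mm tall above the rack, standing in another rack hole; origin at the centre of its flange's underside, on the rack's top
- die: bystander: small rectangular brass stamping die, 30 x 26 x 18 mm tall, lying on the table between block and rack; origin at the centre of its underside
- foil_roll: bystander: roll of foil standing on end, 52 mm across, 50 mm tall; origin at the centre of its underside
- tin: bystander: closed amber jar with a metal lid, 60 mm across, 55 mm tall; origin at the centre of its underside
- wrench: bystander: steel wrench 140 mm long, lying flat; origin at the centre of its underside
- offcut: bystander: flat light wood offcut 70 x 50 x 12 mm; origin at the centre of its underside
- mug: bystander: white mug 72 mm across, 80 mm tall; origin at the centre of its underside
Not all that is in view belongs to the job. What is shaped like the block but green is not meant.

How it is judged (in metres and radians):
On the way, in this order (a step that is already met when the one before it is completed fails the run):
1. the cap is unscrewed (turned to more than 1.2 rad) while its arm is still over the well (value of joint cap above 1.2 rad and value of joint swing below 0.25 rad), for 0.1 s.
2. the cap's arm is swung aside by more than 1.2 rad (value of joint swing above 1.2 rad), for 0.1 s.
3. the probe is lifted out of the rack in the gripper, its tip higher than rack and block (height (world z) of probe_tip above 0.092 m and contact force between probe and the fingers above 1 N), for 0.1 s.
At the end, for the whole second after the job is handed in: Probe held still in the gripper, untouched by the block: tip and depth ring within 3.5 mm of the well's axis, ring within 6 mm of the mouth's level, slower than 20 mm/s and 0.15 rad/s; cap unscrewed beyond 1.2 rad and its arm swung aside beyond 1.2 rad (horizontal distance between each of probe_tip, probe_ring and port below 0.0035 m and z of probe_ring in the frame of port between -0.006 and 0.006 m and contact force between probe and the fingers above 1 N and contact force between probe and block below 0.3 N and linear speed of probe below 0.02 m/s and angular speed of probe below 0.15 rad/s and value of joint each of swing, cap above 1.2 rad); the arm keeps its last pose, push and grip.
It fails at once if the probe touches the block, its bore, the arm or the cap with more than 0.4 N (contact force between probe and block above 0.4 N).
It fails at once if the cap's arm is swung (more than 0.3 rad) before the cap is unscrewed to 1.1 rad (value of joint swing above 0.3 rad and value of joint cap below 1.1 rad).
It fails at once if one of the other things is moved by more than 30 mm (distance of any of awl, burnisher, die, foil_roll, tin, wrench, offcut, mug from where it was at the start of the episode above 0.03 m).
It also fails if it takes over 67 s, if anything falls off the work surface, if the arm or the gripper's body presses on something with over 40 N, if the wrist force passes 120 N, or if a joint passes its speed limit or range.

ROBOT

A 6-joint arm with a two-finger parallel gripper is mounted at the origin on the work surface. World frame = base frame: x ahead of the robot, y to its left, z up, the work surface at z = 0. Lengths are in mm, angles in rad, forces in N, time in s.
With the tool pointing down it reaches from about 325 to 750 mm from the base axis. Payload 7.6 kg.
Tool frame: the origin (TCP) lies at the very end of the fingers, on their centre line; the grasp point (between the pads) lies grip_depth behind it (grip_depth is the distance from the TCP to the grasp point, in mm); z points along the fingers, y is the line along which they close (so a half turn about z gives the same grasp; the last joint's range is limited). The gripper opens to 85 mm and grips with 20 to 120 N. Pads are 22 mm wide; open, the fingers measure 114 mm over their backs; the gripper's body (76 mm by 85 mm) begins 54 mm behind the grasp point. The pads swing forward as they close: fully open they stand 13 mm farther back than shut.
Start: joints at [-1.276, 0.052, 1.401, -0, 1.689, -0.07], TCP at [187.326, -490.466, 207.023] pointing down, gripper open.
Joint ranges: [-2.9, 2.9], [-0.91, 2.17], [0.12, 2.37], [-1.06, 4.2], [0.26, 2.73], [-2.93, 2.93]. Speed limits (rad/s): [2.57, 2.57, 3.01, 3.14, 3.14, 3.14].

INTERFACE

Orientations are given as a unit quaternion [x, y, z, w].
In Python, from rig import move_pose, move_linear, goto_joints, grip, sleep, solve_ik, read_state, grab_frame, camera_params, IKError, sign_off, grip_depth gives the robot as it stands. Calls block until the motion is done:
- move_pose(position, orientation): joint-space move of the TCP to a pose.
- move_linear(position, attitude=None, vel=150): straight line of the TCP; attitude=None keeps the orientation; vel is the mean speed in mm/s.
- goto_joints(angles): joint-space move.
- grip(opening, strength=None): opening from 0.0 (shut) to 1.0 (fully open); strength is the grip in N (None keeps the last); returns when the fingers have stopped.
- sleep(seconds).
- solve_ik(position, orientation): joint angles nearest the present ones, or None.
- read_state(): the state.
- grab_frame(name): name is "scene" or "side" or "wrist"; returns (picture, depth): 400x640x3 uint8, red, green, blue; 400x640 float32, mm along the optical axis (not along the pixel's ray), 0 where there is no reading.
- camera_params(name): a dict with "fx", "fy", "cx", "cy" (pixels), "cam_to_world" (4x4, takes a point from camera to world coordinates); the wrist camera has in their place "hand_eye" (4x4, takes a point from camera to tool coordinates, whose origin is the TCP and whose axes are the flange's). Camera axes: x right, y up, looking along -z (the intrinsics and any distortion apply to the point x, -y, -z); pixel columns grow to the right and rows downward; lengths in mm; the calibration is good to about 2 mm. A picture is of the moment at which its call begins: read the wrist's pose just before it. camera_params takes no time and is no camera call.
A pose or a line that the arm cannot do raises IKError and nothing moves.
- sign_off(): hands the job in; it is judged then, once.
The state is a dict: "clock": time; "qpos": joint angles; "dq": joint speeds; "tau": joint torques, N m; "tool_pos": TCP position; "orientation": TCP orientation; "wrist_force": force on the tool from outside, world axes, zero at the start; "wrist_torque": the same for the moment, N m; "finger_gap": opening from 0.0 (shut) to 1.0 (fully open); "grasp_force": force on a finger pad.
Only numpy, scipy, OpenCV 4.12 (cv2) and the standard library are available. Lean on these libraries where they do the work, as an engineer would, in place of code of your own. Each camera call takes 0.05 s, during which the arm holds its last target. There are 200 camera calls.

## Working session

There is one attempt and no reset: what is moved stays moved. The work goes in short steps, each a Python script; the robot and the scene stay as the last script left them, time stands still between calls to the robot, and variables do not carry over. Pictures are saved under pics/ and viewed, at most 10 in all, crops included, and the job is handed in when it is done.

```bash
mkdir -p pics; ls
python3 - <<'E'
from rig import *
import rig,cv2,numpy as np
print(rig.grip_depth, read_state())
for n in ["scene","side"]:
    p,d=grab_frame(n); cv2.imwrite(f"pics/{n}0.png",p[:,:,::-1]); np.savez(f"{n}0.npz",p=p,d=d); print(n,camera_params(n),(d>0).mean())
print(camera_params("wrist"))
E
```

```text
pics
18.700000000000003 {'clock': 0.0, 'qpos': array([-1.27631291e+00,  5.28044362e-02,  1.40172842e+00, -1.03700271e-05,
        1.68859424e+00, -7.03015269e-02]), 'dq': array([ 0.00048024, -0.00046091, -0.00115654,  0.00066238,  0.0003942 ,
        0.0002424 ]), 'tau': array([ 9.48017478e-04, -3.81667900e+01, -3.60186195e+01, -4.26583381e-05,
        6.17195808e-03,  2.35911165e-05]), 'tool_pos': array([ 187.21230558, -490.12420781,  206.18750837]), 'orientation': array([ 9.83412375e-01,  1.81382227e-01, -9.09357697e-05, -7.61830092e-04]), 'wrist_force': array([-0.25205378,  0.53887633, -1.01591896]), 'wrist_torque': array([0.03552365, 0.03471605, 0.02237114]), 'grasp_force': 0.0, 'finger_gap': 1.0027058160740334}
scene {'fx': 462.336642455854, 'fy': 462.336642455854, 'cx': 316.5750560663442, 'cy': 198.08802443995563, 'cam_to_world': array([[-5.54493702e-01, -6.30458672e-01,  5.43192965e-01,
         1.36842511e+03],
       [ 8.32120756e-01, -4.11753193e-01,  3.71529751e-01,
         5.68999320e+02],
       [-1.05727157e-02,  6.58013048e-01,  7.52932299e-01,
         1.20934383e+03
[... 338 characters left out ...]
01676056e-01, -7.31571209e-01,
        -7.69939652e+02],
       [-9.78584062e-03,  8.21784085e-01,  5.69714977e-01,
         6.99759587e+02],
       [ 0.00000000e+00,  0.00000000e+00,  0.00000000e+00,
         1.00000000e+00]])} 0.99583984375
{'fx': 310.51314894377174, 'fy': 310.51314894377174, 'cx': 318.0813727837425, 'cy': 196.99656200667852, 'hand_eye': array([[ 5.67548838e-04,  9.60299303e-01,  2.78971192e-01,
         7.11443333e+01],
       [ 9.99999745e-01, -6.65859971e-04,  2.57647295e-04,
        -5.34579745e-01],
       [ 4.33174268e-04,  2.78970975e-01, -9.60299436e-01,
        -1.66594854e+02],
       [ 0.00000000e+00,  0.00000000e+00,  0.00000000e+00,
         1.00000000e+00]])}
```

View pics/scene0.png

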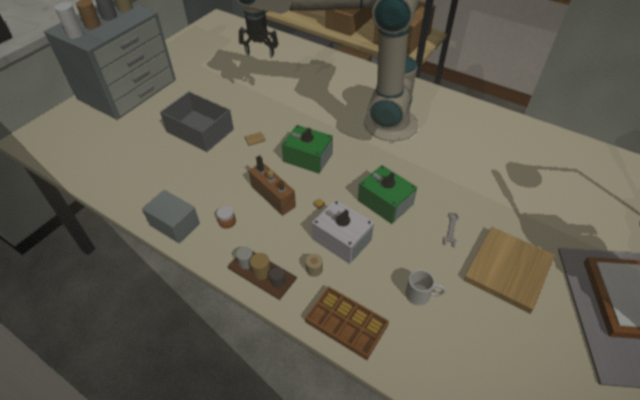

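View pics/side0.png

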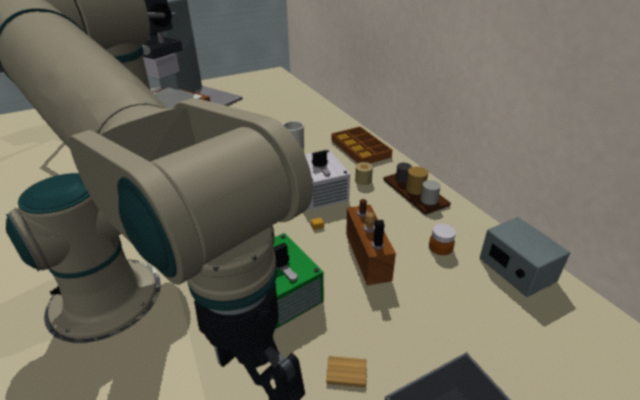

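The scene view shows the real grey block at (343,230), with its black cap at (344,215). The rack is at (272,187), and the tall black probe is at its upper-left end, (260,163), which is (379,233) in the side view. Two green decoys stand nearer the robot.

```bash
cat > h.py <<'E'
from rig import *
import rig,cv2,numpy as np
from scipy.spatial.transform import Rotation as R
GD=rig.grip_depth
def rays(c,T,uv):
    uv=np.atleast_2d(uv).astype(float)
    d=np.stack([(uv[:,0]-c['cx'])/c['fx'],-(uv[:,1]-c['cy'])/c['fy'],-np.ones(len(uv))],1)
    return T[:3,3],d@T[:3,:3].T
def onplane(c,T,uv,z):
    o,d=rays(c,T,uv); return o+d*((z-o[2])/d[:,2])[:,None]
def bydepth(c,T,uv,dep):
    o,d=rays(c,T,uv); uv=np.atleast_2d(uv).astype(int); return o+d*dep[uv[:,1],uv[:,0]][:,None]
def tri(L):
    A=np.zeros((3,3));b=np.zeros(3)
    for o,d in L:
        d=d/np.linalg.norm(d);P=np.eye(3)-np.outer(d,d);A+=P;b+=P@o
    x=np.linalg.solve(A,b); return x,[np.linalg.norm(np.cross(x-o,d/np.linalg.norm(d))) for o,d in L]
def wT():
    s=read_state();T=np.eye(4);T[:3,:3]=R.from_quat(s['orientation']).as_matrix();T[:3,3]=s['tool_pos']
    return T@camera_params('wrist')['hand_eye']
def shot(name):
    T=wT();p,d=grab_frame('wrist');cv2.imwrite(f'pics/{name}.png',p[:,:,::-1]);np.savez(name+'.npz',p=p,d=d,T=T);return p,d,T
def down(yaw): # tool z down; tool x at heading yaw, tool y at yaw-90deg
    return (R.from_euler('z',yaw)*R.from_euler('x',np.pi)).as_quat()
E
python3 - <<'E'
from h import *
for n,L in dict(scene=[(344,215),(343,230),(272,187),(260,163),(285,188),(318,203),(226,217),(315,265),(420,285)],side=[(320,158),(379,233),(370,255),(361,208)]).items():
    z=np.load(n+'0.npz');c=camera_params(n);print(n);print(np.round(np.c_[L,bydepth(c,c['cam_to_world'],L,z['d'])]))
# grey top face and brown rack segmentation from scene by depth
z=np.load('scene0.npz');c=camera_params('scene')
vv,uu=np.mgrid[0:400,0:640];P=bydepth(c,c['cam_to_world'],np.c_[uu.ravel(),vv.ravel()],z['d'])
hsv=cv2.cvtColor(z['p'],cv2.COLOR_RGB2HSV).reshape(-1,3)
for nm,(u0,u1,v0,v1),h in [('block',(305,380,190,265),90),('rack',(240,300,145,220),85)]:
    m=(uu.ravel()>u0)&(uu.ravel()<u1)&(vv.ravel()>v0)&(vv.ravel()<v1)&(abs(P[:,2]-h)<7)
    if nm=='block': m&=hsv[:,1]<60
    print(nm,m.sum(),cv2.minAreaRect(P[m][:,:2].astype(np.float32)),np.median(P[m][:,2]))
E
```

```text
scene
[[ 344.  215.  599.  142.  127.]
 [ 343.  230.  621.  153.   86.]
 [ 272.  187.  597. -136.   85.]
 [ 260.  163.  568. -203.  135.]
 [ 285.  188.  577.  -98.   85.]
 [ 318.  203.  524.   -3.   18.]
 [ 226.  217.  761. -200.   54.]
 [ 315.  265.  751.  137.   46.]
 [ 420.  285.  615.  421.    3.]]
side
[[ 320.  158.  599.  128.  117.]
 [ 379.  233.  553. -226.  128.]
 [ 370.  255.  527. -237.   86.]
 [ 361.  208.  583. -111.  107.]]
block 1373 ((599.2824096679688, 138.60848999023438), (154.77685546875, 126.47008514404297), 84.93936157226562) 89.02014544326107
rack 645 ((506.510009765625, -150.49411010742188), (187.75074768066406, 225.50291442871094), 81.6605453491211) 84.07059332921153
```

Run:
```python
from h import *
def near(pos,yaws):
    q0=read_state()['qpos'];best=None
    for y in yaws:
        q=solve_ik(pos,down(y))
        if q is not None:
            print(y,np.round(q,2))
for pos,yaw,n in [((540,-170,290),0.,'r1'),((520,-110,290),0.,'r2'),((560,120,290),0.,'b1'),((540,180,290),0.,'b2')]:
    near(pos,[0.,1.57,-1.57,3.14]); move_pose(pos,down(yaw)); sleep(.15); shot(n)
print(read_state()['clock'],read_state()['qpos'])
im=[cv2.imread(f'pics/{n}.png') for n in ('r1','b1')]
cv2.imwrite('pics/m1.png',np.vstack([i[:300,120:600] for i in im]))
```

```text
0.0 [-0.37  0.17  1.11 -0.    1.86  1.2 ]
1.57 [-0.37  0.17  1.11  0.    1.86 -0.37]
-1.57 [-0.37  0.17  1.11 -0.    1.86  2.77]
3.14 [-0.37  0.17  1.11  0.    1.86 -1.94]
0.0 [-0.28  0.07  1.22 -0.    1.85  1.29]
1.57 [-0.28  0.07  1.22  0.    1.85 -0.28]
-1.57 [-0.28  0.07  1.22 -0.    1.85  2.86]
3.14 [-0.28  0.07  1.22  0.    1.85 -1.85]
0.0 [ 0.15  0.19  1.09 -0.    1.86  1.72]
1.57 [ 0.15  0.19  1.09 -0.    1.86  0.15]
3.14 [ 0.15  0.19  1.09  0.    1.86 -1.42]
0.0 [ 0.26  0.18  1.1  -0.    1.86  1.83]
1.57 [ 0.26  0.18  1.1  -0.    1.86  0.26]
-1.57 [ 0.26  0.18  1.1   0.    1.86 -2.89]
3.14 [ 0.26  0.18  1.1   0.    1.86 -1.31]
4.3 [ 2.54943395e-01  1.77042415e-01  1.10226393e+00 -2.14857640e-04
  1.86230030e+00  1.82736367e+00]
```

View pics/m1.png

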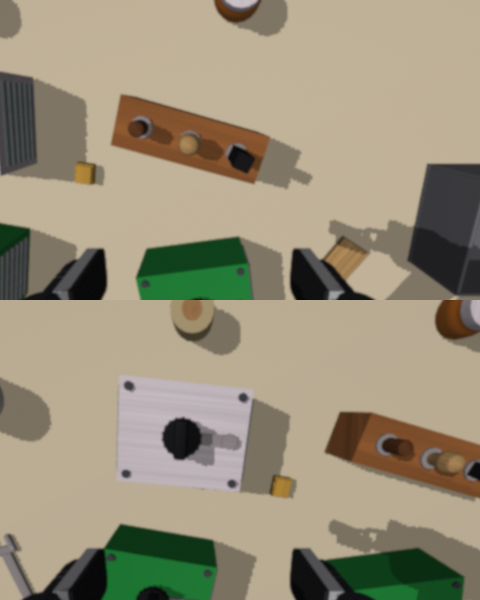

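The montage shows the block top at (240–372, 76–192) in b1, with the cap at (300,138) and its arm pointing right, towards −y. In r1 the rack has the probe's black square grip at about (360,157). Next I'll measure both.

```bash
cat > seg.py <<'E'
from h import *
c=camera_params('wrist')
vv,uu=np.mgrid[0:400,0:640];UV=np.c_[uu.ravel(),vv.ravel()]
def load(n):
    z=np.load(n+'.npz');P=bydepth(c,z['T'],UV,z['d']).reshape(400,640,3)
    return z['p'],cv2.cvtColor(z['p'],cv2.COLOR_RGB2HSV).astype(int),z['T'],P
def big(m,mc=None):
    m=cv2.morphologyEx(m.astype(np.uint8),cv2.MORPH_OPEN,np.ones((2,2),np.uint8))
    k,l,s,ce=cv2.connectedComponentsWithStats(m); i=1+np.argmax(s[1:,4]); return l==i
def rect(m,T,z):
    ct=max(cv2.findContours(m.astype(np.uint8),cv2.RETR_EXTERNAL,cv2.CHAIN_APPROX_NONE)[0],key=cv2.contourArea)[:,0]
    Q=onplane(c,T,ct,z)[:,:2].astype(np.float32); r=cv2.minAreaRect(Q); return r
E
python3 - <<'E'
from seg import *
np.set_printoptions(suppress=True,precision=2)
for n in ('b1','b2'):
    p,h,T,P=load(n)
    d=np.linalg.norm(P[:,:,:2]-[599,139],axis=2)<115
    m=big((abs(P[:,:,2]-90)<8)&(h[:,:,1]<60)&(h[:,:,2]>110)&d)
    print(n,'block',rect(m,T,90),np.median(P[m][:,2]),m.sum())
    w=(P[:,:,2]>119)&d&(h[:,:,2]<70)&(P[:,:,2]<150); w=big(w); print(' wing',rect(w,T,132),P[w].mean(0),np.percentile(P[w][:,2],90),w.sum())
    k=(P[:,:,2]>98)&(P[:,:,2]<150)&d&(h[:,:,2]<70); k=big(k); print(' cap',rect(k,T,106),k.sum())
for n in ('r1','r2'):
    p,h,T,P=load(n)
    d=np.linalg.norm(P[:,:,:2]-[580,-140],axis=2)<125
    m=big((abs(P[:,:,2]-85)<8)&(h[:,:,1]>100)&d)
    print(n,'rack',rect(m,T,85),np.median(P[m][:,2]))
    w=big((P[:,:,2]>125)&d&(h[:,:,2]<80)&(P[:,:,2]<170));print(' probe',rect(w,T,149),np.median(P[w],0),np.percentile(P[w][:,2],80),w.sum())
E
```

```text
b1 block ((597.6346435546875, 136.10423278808594), (150.02490234375, 120.02349090576172), 84.32752990722656) 89.61436796782402 11745
 wing ((598.369384765625, 135.95457458496094), (14.02939510345459, 40.4265022277832), 85.99281311035156) [598.65 135.99 129.16] 132.31826152742013 531
 cap ((597.236328125, 135.67063903808594), (41.7972297668457, 42.042335510253906), 26.43992042541504) 1159
b2 block ((597.6243286132812, 136.14988708496094), (149.99258422851562, 119.9725112915039), 84.30636596679688) 89.54203036371516 12324
 wing ((597.1409912109375, 137.30661010742188), (14.779131889343262, 39.61423873901367), 85.91561889648438) [597.47 136.99 130.06] 132.26583669979365 569
 cap ((597.2305908203125, 136.5579071044922), (42.10289001464844, 41.358097076416016), 45.808841705322266) 1212
r1 rack ((571.5474853515625, -161.8788604736328), (179.52078247070312, 59.957740783691406), 74.4912338256836) 84.52141283907355
 probe ((558.2442016601562, -215.1798553466797), (21.235050201416016, 19.28015899658203), 66.41472625732422) [ 558.37 -215.54  148.2 ] 149.0012535339951 393
r2 rack ((570.9620971679688, -161.65826416015625), (179.41213989257812, 58.84507751464844), 74.48396301269531) 84.56876967255488
 probe ((557.71533203125, -212.84683227539062), (24.1087589263916, 16.971479415893555), 66.89137268066406) [ 557.54 -213.64  148.04] 148.9378681367958 424
```

Run:
```python
from h import *
C=np.array([597.7,136.3]);a=np.deg2rad(84.3);H=C-55*np.array([np.cos(a),np.sin(a)])
def rep(t):
    s=read_state();print(t,round(s['clock'],2),np.round(s['tool_pos'],1),np.round(s['wrist_force'],1),np.round(s['wrist_torque'],2),round(s['finger_gap'],3),round(s['grasp_force'],1))
y0=np.deg2rad(-4)
move_pose([*C,170],down(y0));grip(0.6);move_linear([*C,109.5],vel=80);rep('down')
grip(0.0,40);rep('grip')
for k in (.4,.8,1.2,1.62): move_pose([*C,109.5],down(y0+k))
rep('turn'); sleep(.3)
for s in np.linspace(0,1.6,9)[1:]:
    v=R.from_euler('z',-s).apply([*(C-H),0])[:2]
    move_linear([*(H+v),109.5],down(y0+1.62-s),vel=45)
rep('swing'); sleep(.2);p,d=grab_frame('scene');cv2.imwrite('pics/s1.png',cv2.resize(p[160:290,270:430,::-1],None,fx=3,fy=3))
```

```text
down 6.26 [598.1 136.3 110.2] [ 0.8  0.  -0.1] [ 0.04 -0.01  0.05] 0.597 0.0
grip 6.79 [597.7 136.3 109.5] [ 0.3  0.3 -0.9] [-0.05 -0.02  0.03] 0.001 0.0
turn 8.68 [597.7 136.3 109.5] [ 0.7 -1.  -0.4] [-0.01  0.03 -0.01] -0.004 0.0
swing 12.11 [646.7  74.9 109.5] [-0.6  0.5  0.3] [ 0.03  0.04 -0.03] 0.001 0.0
```

View pics/s1.png

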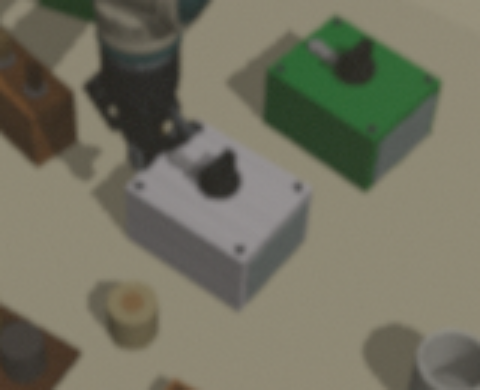

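The grip closed on nothing (gap 0, no force), and the picture shows the cap unmoved at crop (220,175). I'll check where the fingertips really are against where the reported TCP projects.

Run:
```python
from h import *
def proj(c,T,X):
    X=np.linalg.inv(T)@np.r_[X,1];return c['cx']+c['fx']*X[0]/-X[2],c['cy']-c['fy']*X[1]/-X[2]
s=read_state();t=s['tool_pos'];print(t,R.from_quat(s['orientation']).as_matrix().round(3).tolist(),s['qpos'].round(3))
out=[]
for n in ('scene','wrist'):
    c=camera_params(n);T=wT() if n=='wrist' else c['cam_to_world'];p,d=grab_frame(n);p=p[:,:,::-1].copy()
    for X,col in ((t,(0,0,255)),(np.array([597.7,136.3,132]),(0,255,0))):
        u=proj(c,T,X);print(n,u);cv2.circle(p,tuple(int(round(x)) for x in u),2,col,-1)
    out.append(cv2.resize(p[160:290,250:410],(480,390)) if n=='scene' else cv2.resize(p,(480,300)))
cv2.imwrite('pics/m2.png',np.vstack([out[0][:290],out[1]]))
```

```text
[646.75808461  74.8658314  109.51415294] [[0.999, -0.048, -0.0], [-0.048, -0.999, 0.0], [-0.0, -0.0, -1.0]] [0.058 0.453 1.124 0.    1.564 1.677]
scene (np.float64(316.77573543631024), np.float64(219.58290792384352))
scene (np.float64(342.73923802612785), np.float64(212.99320487485602))
wrist (np.float64(319.06527697052553), np.float64(234.32070933212748))
wrist (np.float64(212.94426270412157), np.float64(336.8396309716198))
```

View pics/m2.png

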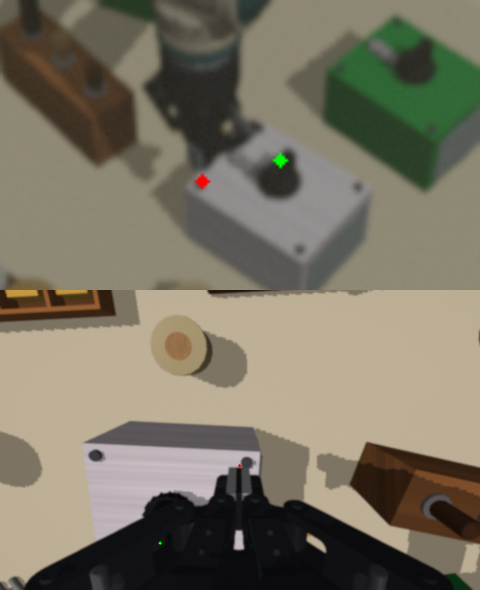

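Run:
```python
from seg import *
s=read_state();T=wT();p,d=grab_frame('wrist');h=cv2.cvtColor(p,cv2.COLOR_RGB2HSV)
P=bydepth(c,T,UV,d).reshape(400,640,3)
Q=(P-s['tool_pos'])@R.from_quat(s['orientation']).as_matrix()
for v in range(222,262,4): print(v,Q[v,319].round(1),Q[v,308].round(1),Q[v,330].round(1),p[v,319])
cs=camera_params('scene');ps,ds=grab_frame('scene')
for uv in [(317,212),(318,214),(318,216),(318,218),(316,220)]: print(uv,ps[uv[1],uv[0]],bydepth(cs,cs['cam_to_world'],[uv],ds).round(1))
# cap now
k=(P[:,:,2]>119)&(P[:,:,2]<150)&(np.linalg.norm(P[:,:,:2]-[598,136],axis=2)<40);print(k.sum(),P[k].mean(0) if k.any() else '')
cv2.imwrite('pics/w3.png',cv2.resize(p[120:320,220:420,::-1],None,fx=3,fy=3))
```

```text
222 [-0.  -0.1 20. ] [ 0.  -7.1 19.9] [ 0.6  6.9 18.3] [195 184 190]
226 [-2.6 -0.1 19.6] [-2.5 -7.1 19.4] [-1.6  6.9 17.1] [191 181 186]
230 [-5.2 -0.1 19.3] [-5.8 -7.2 20.7] [-4.3  6.9 17. ] [180 170 176]
234 [-8.5 -0.1 20.4] [-8.5 -7.2 20.4] [-6.9  6.9 16.7] [183 173 177]
238 [ 11.9  -0.2 -32.3] [ 11.8  -5.4 -32.2] [ 11.5   5.  -31.4] [26 25 27]
242 [ 11.2  -0.2 -35.2] [ 11.3  -5.3 -35.5] [ 11.6   4.8 -36.1] [15 14 16]
246 [ 11.4  -0.2 -40.1] [ 11.6  -5.1 -40.4] [ 10.9   4.7 -38.9] [15 14 14]
250 [ 11.3  -0.3 -43.8] [ 10.7  -5.1 -42.5] [ 11.2   4.5 -43.6] [13 12 15]
254 [ 11.   -0.3 -47. ] [ 11.1  -4.9 -47.3] [ 11.5   4.4 -48. ] [14 13 14]
258 [ 10.9  -0.3 -50.5] [ 11.3  -4.8 -51.3] [ 11.2   4.2 -51.1] [13 12 14]
(317, 212) [61 61 58] [[654.3  81.3 157.7]]
(318, 214) [51 51 46] [[653.5  84.2 149.6]]
(318, 216) [95 92 91] [[653.6  84.2 140.3]]
(318, 218) [140 135 136] [[624.6  64.4  86.8]]
(316, 220) [114 111 111] [[634.1  63.3  86.2]]
300 [599.78326077 135.70312322 129.79657891]
```

View pics/w3.png

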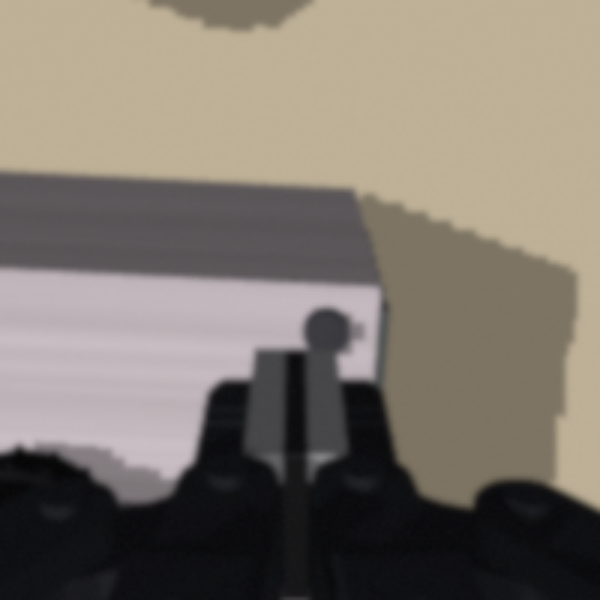

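The depth shows the pads ending about 31 mm short of the reported TCP: tool z ≈ −31 from the wrist camera, and z ≈ 140 instead of 109.5 from the scene camera. So the reported TCP is offset along the tool axis. Laterally it's fine, so I'll command 31 mm lower and retry. The cap hasn't been touched.

```bash
cat >> h.py <<'E'
OFF=31.0   # real fingertips lie this far behind the reported TCP
def rep(t):
    s=read_state();print(t,round(s['clock'],2),np.round(s['tool_pos'],1),np.round(s['wrist_force'],1),np.round(s['wrist_torque'],2),round(s['finger_gap'],3),round(s['grasp_force'],1))
    return s
E
python3 - <<'E'
from h import *
C=np.array([597.7,136.3]);a=np.deg2rad(84.3);H=C-55*np.array([np.cos(a),np.sin(a)])
y0=np.deg2rad(-4);z=111-OFF
p=read_state()['tool_pos'];move_linear([p[0],p[1],170],vel=200)
grip(0.6);move_pose([*C,170],down(y0))
move_linear([*C,110],vel=150)
for zz in (100,90,z):
    move_linear([*C,zz],vel=60);s=rep('down')
    if abs(s['wrist_force'][2])>8: raise SystemExit
grip(0.0,40);s=rep('grip')
if not .1<s['finger_gap']<.3: raise SystemExit
for k in (.4,.8,1.2,1.62): move_pose([*C,z],down(y0+k))
rep('turn'); sleep(.3)
for s in np.linspace(0,1.6,9)[1:]:
    v=R.from_euler('z',-s).apply([*(C-H),0])[:2]
    move_linear([*(H+v),z],down(y0+1.62-s),vel=45)
rep('swing')
E
```

```text
down 14.83 [597.6 136.2  99.9] [ 0.1 -0.1  1. ] [ 0.03 -0.01 -0.01] 0.599 0.0
down 15.15 [597.3 136.2  89.2] [ 0.5 -0.7 -0.1] [-0.02 -0.03  0.07] 0.596 0.0
down 15.47 [597.3 136.2  79.3] [ 0.4  0.9 -0.1] [-0.07  0.01  0.05] 0.599 0.0
grip 15.88 [598.8 137.   82.1] [1.  2.4 5.7] [ 0.16  0.04 -0.07] 0.156 41.8
turn 17.77 [598.5 137.6  82.1] [-2.2  3.6  6.2] [0.61 0.22 0.03] 0.155 42.0
swing 21.2 [647.8  74.5  82.1] [0.2 0.1 6.4] [-0.05  0.13 -0.1 ] 0.155 41.9
```

The cap is gripped (gap 0.155, 42 N), turned and swung. Next I release it and look at the open well from two opposite yaws, which cancels hand-eye error.

Run:
```python
from h import *
grip(0.6);p=read_state()['tool_pos'];move_linear([p[0],p[1],170],vel=200)
for n,x,yaw in (('w0',575,0.),('w1',620,np.pi)):
    move_pose([x,136,190],down(yaw));sleep(.25);shot(n)
print(read_state()['clock'])
a,b=[cv2.imread(f'pics/{n}.png') for n in ('w0','w1')]
cv2.imwrite('pics/m3.png',np.vstack([a[:290],b[:290]]))
```

```text
25.9833
```

View pics/m3.png

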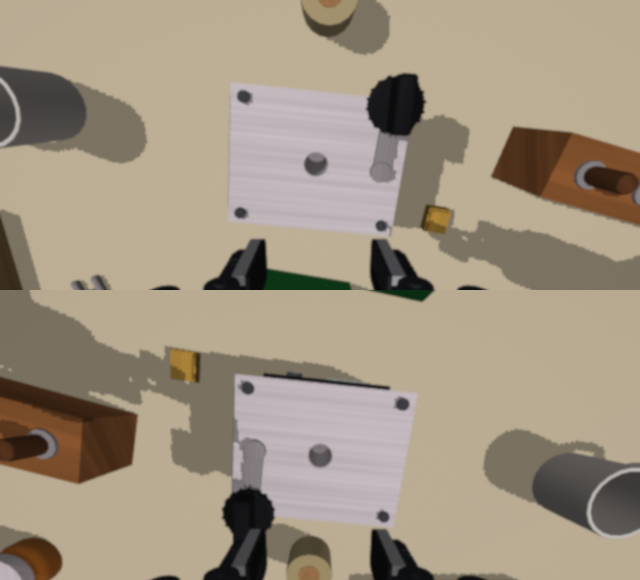

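The well is open at (316,164) in w0 and (320,165) in w1. The cap is swung aside by about 90°, with its wing now along the arm. Next I'll measure the well, then take a closer look straight down on the probe.

Run:
```python
from seg import *
for n,uv in (('w0',(316,164)),('w1',(320,165))):
    p,h,T,P=load(n);m=np.zeros((400,640),np.uint8);u,v=uv
    m[v-20:v+20,u-20:u+20]=p[v-20:v+20,u-20:u+20].max(2)<145
    ct=max(cv2.findContours(m,cv2.RETR_EXTERNAL,cv2.CHAIN_APPROX_NONE)[0],key=cv2.contourArea)[:,0]
    e=cv2.minEnclosingCircle(onplane(c,T,ct,90)[:,:2].astype(np.float32));el=cv2.fitEllipse(ct)
    print(n,e,onplane(c,T,[el[0]],90),el)
# probe looks: camera roughly above probe: opposite yaws along probe faces
g=np.deg2rad(-23.6)
q=np.array([558,-214])
for n,yaw in (('p0',g),('p1',g+np.pi)):
    t=q-45*np.array([np.cos(yaw),np.sin(yaw)])
    qq=solve_ik([*t,210],down(yaw));print(qq)
    if qq is None: continue
    move_pose([*t,210],down(yaw));sleep(.25);p,d,T=shot(n)
    h=cv2.cvtColor(p,cv2.COLOR_RGB2HSV).astype(int);P=bydepth(c,T,UV,d).reshape(400,640,3)
    w=big((P[:,:,2]>142)&(P[:,:,2]<158)&(np.linalg.norm(P[:,:,:2]-q,axis=2)<35)&(h[:,:,2]<90))
    print(n,rect(w,T,149),np.median(P[w],0),w.sum())
print(read_state()['clock'])
```

```text
w0 ((598.5977172851562, 138.0500030517578), 10.235125541687012) [[598.62777567 138.22126706  90.        ]] ((315.3085021972656, 163.939208984375), (21.97206687927246, 22.799936294555664), 75.45112609863281)
w1 ((598.01220703125, 138.1494598388672), 10.362611770629883) [[598.19245401 138.19728449  90.        ]] ((319.7608642578125, 165.531494140625), (21.805843353271484, 23.04041290283203), 92.73314666748047)
[-4.29309657e-01  1.29808761e-01  1.31228069e+00 -4.44089210e-16
  1.69950320e+00  1.55338437e+00]
p0 ((556.791015625, -216.45164489746094), (17.533201217651367, 18.020383834838867), 66.45468139648438) [ 556.72061993 -216.38272633  148.46023035] 616
[-0.42686687  0.39057177  1.00491444  0.          1.74610644 -1.58576549]
p1 ((557.3659057617188, -214.6109161376953), (17.396852493286133, 18.021297454833984), 66.42926788330078) [ 557.25402204 -214.75213516  148.49416121] 595
31.7417
```

Run:
```python
from seg import *
g=np.deg2rad(-23.55)+np.pi/2;q=[557.1,-215.5]
move_pose([*q,160],down(g));move_linear([*q,100],vel=120);rep('near');move_linear([*q,79],vel=60);s=rep('down')
if abs(s['wrist_force'][2])>8: raise SystemExit
grip(0.0,50);s=rep('grip')
if not .15<s['finger_gap']<.3: raise SystemExit
z0=s['tool_pos'][2]
move_linear([*q,z0+40],vel=60);rep('l1');move_linear([*q,z0+137],vel=150);rep('lift')
W=[598.35,138.15];y=np.deg2rad(128)
mid=[640,-40];move_pose([*W,z0+137],down(y));rep('over')
move_linear([*W,z0+90],vel=80);sleep(.4);shot('h0');rep('hover')
p,d=grab_frame('scene');cv2.imwrite('pics/hs.png',p[:,:,::-1]);a=cv2.imread('pics/h0.png')
cv2.imwrite('pics/m4.png',np.vstack([cv2.resize(a[120:320,200:440],None,fx=1.5,fy=1.5),cv2.resize(p[150:250,280:400,::-1],(360,300))]))
print('z0',z0)
```

```text
near 33.79 [ 557.5 -215.7  100.7] [ 0.2  0.4 -0. ] [-0.    0.    0.04] 0.602 0.0
down 34.29 [ 556.9 -215.4   78.6] [ 0.8 -0.7 -0.3] [-0.03  0.02  0.  ] 0.598 0.0
grip 34.68 [ 557.4 -215.6   79.5] [0.3 0.3 2.4] [-0.02 -0.02 -0.01] 0.202 49.1
l1 35.51 [ 556.9 -215.4  119.1] [-0.  -0.  -0.7] [ 0.02  0.03 -0.01] 0.199 48.8
lift 36.31 [ 556.7 -215.3  215.1] [ 0.3 -0.5 -1.3] [-0.03 -0.01 -0.04] 0.208 48.8
over 37.64 [598.6 136.9 216.4] [ 0.8 -1.  -1.3] [ 0.02 -0.02  0.04] 0.208 48.7
hover 38.83 [598.4 138.2 169.6] [-0.2  0.9 -0.8] [-0.03  0.07  0.07] 0.203 48.7
z0 79.51840019846414
```

View pics/m4.png

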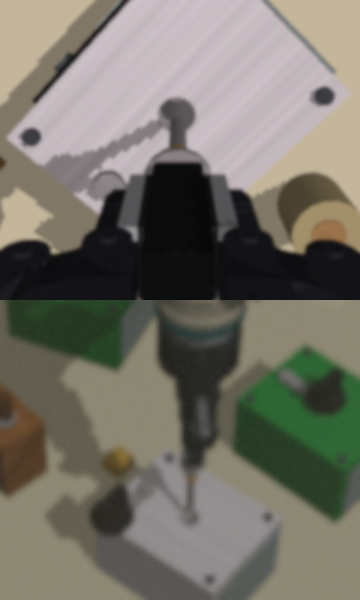

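The probe hovers with its rod tip just over the well, at about (319,197) in the wrist image. The cap is clear of it. I'll measure tip against well in the same image using depth.

Run:
```python
from seg import *
np.set_printoptions(suppress=True,precision=1)
p,h,T,P=load('h0')
for v in range(184,224,2): print(v,' '.join(f'{P[v,u,2]:4.0f}/{p[v,u].max():3d}' for u in range(304,335,2)))
m=(P[:,:,2]>95)&(P[:,:,2]<108)&(np.linalg.norm(P[:,:,:2]-[598,138],axis=2)<25)
print(m.sum(),P[m].mean(0),P[m].min(0),P[m].max(0))
cv2.imwrite('pics/h0z.png',cv2.resize(p[175:240,280:360,::-1],None,fx=8,fy=8,interpolation=cv2.INTER_CUBIC))
```

```text
184   91/193   89/194   89/196   90/197   90/192   89/182   90/174   88/171   89/176   90/187   90/196   89/198   90/195   90/192   91/192   90/190
186   90/194   90/195   91/193   90/169   23/135   18/123   18/124   18/125   18/124   20/132   90/162   90/186   91/191   88/192   90/191   90/193
188   90/196   90/192  336/159   38/107   31/ 81   26/ 83   24/ 90   23/ 95   24/ 94   27/ 93   32/107   41/143   91/182   90/191   90/193   90/197
190   91/195   90/170   53/106   44/ 76   38/ 76   34/ 78   32/ 82   31/ 86   32/ 88   35/ 90   40/ 92   46/104   89/152   88/189   90/197   90/198
192   90/193   88/143   59/ 81   50/ 73   46/ 76   42/ 78   41/ 82   39/ 85   41/ 89   44/ 91   49/ 92   55/ 92   64/118   90/178   89/197   89/197
194   89/188   78/135   65/ 89   58/ 74   54/ 76   49/ 79   46/ 83   47/ 87   48/ 89   50/ 91   55/ 91   59/ 92   70/103   88/165   90/195   90/194
196   89/186   81/137   70/105   62/ 79   59/ 77   56/ 79   55/ 83   52/ 86   54/ 88   57/ 90   61/ 92   67/ 92   74/ 98   89/157   91/191   90/193
198   90/185   85/141   76/122   69/ 99   64/ 83   63/ 77  108/ 
[... 1221 characters left out ...]
9   90/199   88/201   90/200   89/203   90/204
216   90/193   88/196   90/197   88/193   90/151  145/ 75  152/ 77  155/ 85  154/ 89  147/ 97  142/159   90/198   90/200   90/203   89/204   90/200
218   89/196   88/196   89/188   90/167  176/129  175/ 82  176/ 85  176/ 86  176/ 89  177/ 95  175/140   89/185   91/198   90/203   90/199   90/197
220   89/195   90/176  176/138  179/107  177/ 99  179/103  179/109  178/113  178/117  178/115  179/111  178/127  175/155   90/177   90/190   89/196
222   90/159  178/119  179/112  179/127  178/132  179/132  178/134  180/137  178/137  179/136  178/133  179/127  179/119  177/122  178/152   90/187
7 [597.4 141.3 106.5] [595.1 138.1 105.2] [600.5 142.8 107.6]
```

View pics/h0z.png

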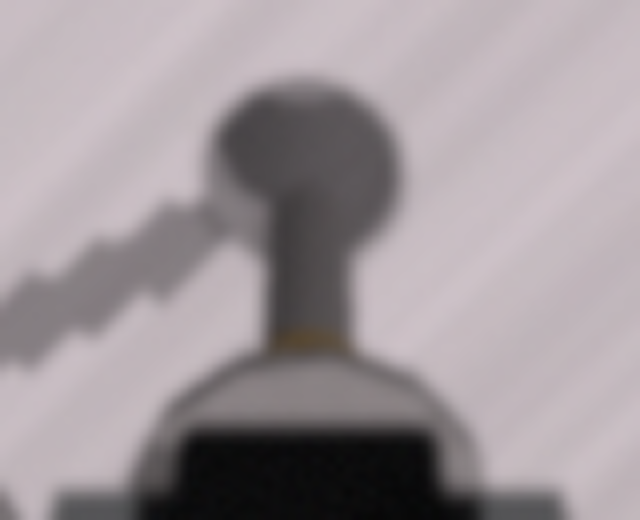

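The zoom shows the rod (zoom columns 270–350), the brass ring and flange, and the well circle (columns 205–403) a little beyond the rod's lower end. I'll compute both axes in one frame.

Run:
```python
from seg import *
np.set_printoptions(suppress=True,precision=2)
p,h,T,P=load('h0');y=np.deg2rad(128);W=np.array([598.35,138.15,0])
ex=np.array([np.cos(y),np.sin(y),0]);ey=np.array([np.sin(y),-np.cos(y),0])  # tool x,y
loc=lambda X:np.stack([(X-W)@ex,(X-W)@ey,X[...,2]],-1)
# well rim: bright->dark transitions on radial lines about (318,197), upper/side part
g=cv2.GaussianBlur(p.max(2),(3,3),0).astype(float);pts=[]
for a in np.deg2rad(np.r_[-20:201:6]):   # 90deg = up
    r=np.arange(5,18,.2);u=318+r*np.cos(a);v=196-r*np.sin(a)
    s=cv2.remap(g.astype(np.float32),u.astype(np.float32)[None],v.astype(np.float32)[None],1)[0]
    pts.append((u[np.argmax(np.gradient(s))],v[np.argmax(np.gradient(s))]))
X=loc(onplane(c,T,pts,90))[:,:2]
from scipy.optimize import least_squares
f=least_squares(lambda q:np.hypot(*(X-q[:2]).T)-q[2],[0,0,10],loss='soft_l1');print('well',f.x,np.abs(f.fun).mean())
# rod: per-row edges between 200..214, front x by depth
m=(P[:,:,2]>107)&(P[:,:,2]<146);m[:,:305]=0;m[:,335:]=0;m[:198]=0;m[217:]=0
L=loc(P)
rows=[]
for v in range(201,216):
    us=np.where(m[v])[0];mid=L[v,us];rows.append((np.median(mid[:,2]),mid[:,0].max(),np.median(np.sort(mid[:,0])[-4:]),mid[:,1].min(),mid[:,1].max()))
rows=np.array(rows);
for k,n in ((2,'front'),(3,'l'),(4,'r')):
    q=np.polyfit(rows[:,0],rows[:,k],1);print(n,'slope',q[0],'at tip105',np.polyval(q,105),'ring155',np.polyval(q,155),'mean',rows[:,k].mean())
```

```text
well [0.42 0.26 9.83] 0.264492428644933
front slope -0.00946319558144655 at tip105 4.229650495462963 ring155 3.756490716390635 mean 3.989319043703356
l slope -0.020656861106574703 at tip105 -2.1506831255222405 ring155 -3.1835261808509756 mean -2.675293800194657
r slope 0.01751831939248571 at tip105 3.9896486979619814 ring155 4.865564667586267 mean 4.434551595270698
```

Relative to the nominal position, the well is at (0.4, 0.3) mm and the rod axis at (0.1, 0.9) mm, with negligible tilt. I'll correct by (+0.3, −0.6) mm in tool axes and lower 65 mm.

Run:
```python
from seg import *
y=np.deg2rad(128);W=np.array([598.35,138.15])
ex=np.array([np.cos(y),np.sin(y)]);ey=np.array([np.sin(y),-np.cos(y)])
G=W+.3*ex-.6*ey;z0=79.5
move_linear([*G,z0+90],vel=20);sleep(.2);rep('c')
for dz in (75,55,40,25):
    move_linear([*G,z0+dz],vel=30);s=rep(dz)
sleep(.5);s=rep('end');p,d,T=shot('f0');P=bydepth(c,T,UV,d).reshape(400,640,3)
m=(P[:,:,2]>108)&(P[:,:,2]<120)&(np.linalg.norm(P[:,:,:2]-G,axis=2)<15);print(m.sum(),np.median(P[m],0))
a,_=grab_frame('scene');cv2.imwrite('pics/m5.png',np.vstack([cv2.resize(p[120:320,200:440,::-1],None,fx=1.5,fy=1.5),cv2.resize(a[150:250,280:400,::-1],(360,300))]))
```

```text
c 39.33 [597.7 138.  169.5] [ 0.4  0.9 -1.5] [-0.01 -0.05  0.1 ] 0.203 48.7
75 39.98 [597.7 138.  154.5] [-0.3  0.3 -0.1] [-0.02  0.01 -0.02] 0.203 48.7
55 40.8 [597.8 138.  134.7] [-0.2 -0.3 -1.3] [-0.07 -0.02  0.03] 0.202 48.7
40 41.45 [597.7 138.  119.5] [-0.3 -0.5  0.3] [-0.03  0.    0.01] 0.202 48.7
25 42.1 [597.7 138.  104.5] [-0.1  0.8 -0.1] [ 0.01  0.01 -0.01] 0.205 48.7
end 42.6 [597.7 138.  104.6] [-0.1 -0.  -0.7] [-0.04 -0.05  0.  ] 0.21 48.7
453 [591.61058023 146.80469296 113.78023965]
```

View pics/m5.png

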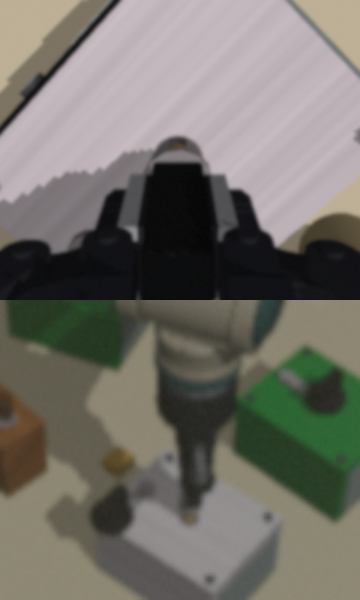

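The flange top is at 113.8 mm (114 expected), so the ring is level with the mouth. No force registers, the rod is in the well with the brass just visible at the mouth, and the cap is well clear.

```bash
python3 -c "
from rig import *
print(sign_off())"
```

```text
the job is handed in; nothing more can be done
None
```

The job is handed in at about 43 s of the 67 s. The cap is unscrewed about 1.6 rad and swung aside about 90°, and the probe is held still in the well with its ring level with the mouth and no contact force measured. My first grip closed on nothing because the reported TCP lies up to 31 mm beyond the real fingertips; I corrected for that, and the result of the judging was not shown.

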